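# Pack the large eyelet die set into its foam tray

## Robot

A 6-joint arm with a two-finger parallel gripper is mounted at the origin on the work surface. World frame = base frame: x ahead of the robot, y to its left, z up, the work surface at z = 0. Lengths are in mm, angles in rad, forces in N, time in s.
With the tool pointing down it reaches from about 350 to 775 mm from the base axis. Payload 7.3 kg.
Tool frame: the origin (TCP) lies on the centre line of the jaws, within the pads' length; the fingertips stand finger_overhang ahead of it and the grasp point (between the pads) lies 8 mm behind it (finger_overhang is the distance from the TCP to the fingertips, in mm); z points along the fingers, y is the line along which they close (so a half turn about z gives the same grasp; the last joint's range is limited). The gripper opens to 92 mm and grips with 3 to 60 N. Pads are 19 mm wide; open, the fingers measure 130 mm over their backs; the gripper's body (75 mm by 190 mm) begins 47 mm behind the grasp point.
Start: joints at [1.19, 0.342, 1.524, -0, 1.275, -0.146], TCP at [122.124, 510.617, 237.741] pointing down, gripper open.
Joint ranges: [-2.53, 2.53], [-0.77, 2.02], [0.04, 2.7], [-1, 4.14], [0.28, 2.66], [-3.11, 3.11]. Speed limits (rad/s): [2.57, 2.57, 3.14, 3.14, 3.14, 3.14].

## Interface

Orientations are given as [roll, pitch, yaw] about the fixed x, y, z axes, in that order (R = Rz(yaw) Ry(pitch) Rx(roll)).
In Python, from plant import get_obs, capture, close_job, finger_overhang gives the robot as it stands.
- The arm moves only by the shell command python3 -m inch 'ROWS'. ROWS is JSON, one flat list of numbers, 7 for each row, row after row: the turn, a rotation vector about the tool's x, y, z scaled (see below), then the shift along the tool's x, y, z scaled (see below), then the closure, from -1 (fully open) to 1 (shut). In form: [ax, ay, az, tx, ty, tz, gripper, ax, ay, az, tx, ty, tz, gripper, ...]. A call has 1 to 10 rows; each row shifts and turns the commanded pose from where the row before left it, along the tool's axes as they then stand; what a row does not reach is not made up. The controller multiplies each number of a shift by 0.8 m and each number of a turn by 1.5 rad. A row lasts 1/12 s, in which the tool goes at most 41.7 mm and 7.16 degrees, less where a joint would pass 70% of its speed; a pose out of reach is approached as far as the arm can. A call with a number of a shift or a turn outside -1 to 1 is refused whole. A call with a gripper value outside its range is refused whole. The fingers move at their own pace and stop on an object; the grip force is fixed at half the most. Time passes only in rows, so rows that do not move let the fingers close. It gives the time, the measured TCP pose, the force, the opening and the grip force at its end, in the units of the state.
- get_obs(): the state, without advancing time (a new reading comes with each control period).
- capture(name): name is "side" or "top"; returns a dict with "image" (384x512x3 uint8, red, green, blue), "mtx" (3x3 intrinsics, pixels), "pose" (4x4, takes a point from camera to world coordinates). Camera axes: x right, y up, looking along -z (the intrinsics and any distortion apply to the point x, -y, -z); pixel columns grow to the right and rows downward; lengths in mm; the calibration is good to about 2 mm. A picture is of the moment at which its call begins. There is no depth.
- close_job(): hands the job in; it is judged then, once.
The state is a dict: "time": time; "joint_positions": joint angles; "dq": joint speeds; "tau": joint torques, N m; "tool_pos": TCP position; "tcp_rot": TCP orientation; "contact_force": force on the tool from outside, world axes, zero at the start; "moment": the same for the moment, N m; "grip_width": finger opening in mm; "finger_force": force on a finger pad.
Only numpy, scipy, OpenCV 4.12 (cv2) and the standard library are available. Lean on these libraries where they do the work, as an engineer would, in place of code of your own. Each camera call takes 0.05 s, during which the arm holds its last target. There are 200 camera calls.

## Task

The large eyelet die set has to go back into its grey kit tray: stand the hollow cutter, the large upper die and the large lower die each upright in the round foam well of its own size (narrow, middle, wide), and press the hook spanner flat and fully home into the foam pocket cut to its shape. The smaller upper and lower dies belong to another set: leave them standing where they are on the bench.

Things in the scene. Friction and masses are not known exactly. Their poses are not given: they have to be found in the camera images.
- cutter: Hollow cutter, turned steel, standing cutting ring up, about 0.2 kg: 30 mm diameter for its lower 30 mm, then a 26 mm tube that tapers to the ring at the top, 60 mm tall; seen from above a narrow ring with a dark hole, the only hollow part. Goes into well_narrow. Origin: centre of its underside, z up (round: its yaw means nothing).
- upper_die: Large upper die, turned steel, standing shank up, about 0.3 kg: head 40 mm diameter and 24 mm high, on it a plain round shank 18 mm in diameter, 54 mm tall in all. Goes into well_middle. Origin: centre of its underside, z up (round).
- lower_die: Large lower die, turned steel, standing on its flange, about 0.5 kg: flange 60 mm diameter and 10 mm high, on it a body 44 mm in diameter up to 36 mm, in the top of which sits a small domed pilot up to 42 mm. Goes into well_wide. Origin: centre of its underside, z up (round).
- hook_spanner: Steel hook spanner lying flat, 0.25 kg, 10 mm thick, 195 mm long. Origin: on its underside, mid-width of the bar, near the centre of mass (grip here); z up, x along the bar to the hook. Bar 16 mm wide, x = -106 to 58 mm. Hook: C-shaped arc round x = 58, y = 24 mm, outer radius 30, inner 18 mm, curling to the +y side.
- upper_die_small: Look-alike to leave in place: smaller upper die, same form and height as the large one, head 28 mm diameter, shank 14 mm, 54 mm tall. Origin: centre of its underside.
- lower_die_small: Look-alike to leave in place: smaller lower die, same form and height as the large one, flange 42 mm diameter, body 30 mm, 42 mm tall. Origin: centre of its underside.
- well_narrow: Narrow round well, 46 mm across and 12 mm deep: the place of the cutter. Square black foam insert, 96 x 96 mm, blue base, top 27 mm above the bench; one of three in a row along x of foam, any order, 98 mm apart, fixed in the robot's side of the grey kit tray (302 x 222 mm, rim 30 mm high). Origin: on the well's axis at the insert's underside, z up, 3 mm above the bench; well floor 12 mm above it.
- well_middle: Middle-sized round well, 58 mm across and 12 mm deep: the place of the large upper die. In all else as well_narrow.
- well_wide: Wide round well, 76 mm across and 12 mm deep: the place of the large lower die. In all else as well_narrow.
- foam: Black foam insert, 294 x 112 mm, fixed in the tray's far side; its spanner-shaped pocket is 7 mm deep, 2.5 mm wider all round, inside of the hook cut away too; finger notch 46 x 70 mm across the bar at the origin. Origin 3 mm above the bench, right below the seated spanner's origin, axes as the seated spanner's. Pocket floor 17 mm, foam top 24 mm above the origin.

How it is judged (in metres and radians):
At the end, for the whole second after the job is handed in: Cutter, large upper and large lower die stand upright (0.1 rad) on the floors of their wells (12 mm of its axis, 3 mm of the floor); spanner flat in its pocket (8 mm, 0.12 rad, at most 2.5 mm above the floor); all at rest; both small dies upright within 20 mm of their starts (horizontal distance between cutter and well_narrow below 0.012 m and z of cutter in the frame of well_narrow below 0.015 m and angle between each of cutter, upper_die, lower_die, upper_die_small, lower_die_small's own z axis and vertical below 0.1 rad and linear speed of each of cutter, upper_die, lower_die, hook_spanner below 0.01 m/s and horizontal distance between upper_die and well_middle below 0.012 m and z of upper_die in the frame of well_middle below 0.015 m and horizontal distance between lower_die and well_wide below 0.012 m and z of lower_die in the frame of well_wide below 0.015 m and horizontal distance between hook_spanner and foam below 0.008 m and z of hook_spanner in the frame of foam below 0.0195 m and angle between the x axis of hook_spanner and the x axis of foam, either way round below 0.12 rad and angle between hook_spanner's own z axis and vertical below 0.06 rad and distance of each of upper_die_small, lower_die_small from where it was at the start of the episode below 0.02 m); the robot touches nothing.
It also fails if it takes over 115 s, if anything falls off the work surface, if the arm or the gripper's body presses on something with over 40 N, if the wrist force passes 120 N, or if a joint passes its speed limit or range.

## Working session

There is one attempt and no reset: what is moved stays moved. The work goes in short steps, Python scripts to look and compute and a shell command to move; the robot and the scene stay as the last step left them, time stands still between calls to the robot, and variables do not carry over. Pictures are saved under pics/ and viewed, at most 14 in all, crops included, and the job is handed in when it is done.

```bash
ls; mkdir -p pics
python3 - <<'E'
from plant import *
import cv2
print(get_obs(), finger_overhang)
for n in("top","side"):
    c=capture(n); cv2.imwrite(f"pics/{n}0.png",cv2.cvtColor(c["image"],cv2.COLOR_RGB2BGR)); print(n,c["mtx"].tolist(),c["pose"].round(3).tolist(),[k for k in c])
E
```

```text
pics
{'time': 0.0, 'joint_positions': array([ 1.19001876e+00,  3.42723561e-01,  1.52501126e+00, -8.73152752e-06,
        1.27540489e+00, -1.45973171e-01]), 'dq': array([-0.00031967,  0.0008925 ,  0.00022493,  0.00027669, -0.00036403,
        0.00058424]), 'tau': array([ 1.42017914e-03, -4.31245959e+01, -2.44210839e+01,  7.17996550e-02,
        5.60716668e-02, -1.13749738e-04]), 'tool_pos': array([121.96323128, 510.2354782 , 237.04652897]), 'tcp_rot': array([-3.14006083e+00, -2.16767168e-04,  2.90679064e+00]), 'contact_force': array([-0.01940587, -0.22876915,  0.43645638]), 'moment': array([-0.0217601 , -0.02973129,  0.00139466]), 'finger_force': 0.0, 'grip_width': 92.43239456706813} 11.0
top [[439.6021749066107, 0.0, 256.9516980003771], [0.0, 439.6021749066107, 198.7758770065976], [0.0, 0.0, 1.0]] [[0.016, 0.991, -0.135, 409.569], [-1.0, 0.016, -0.002, 11.817], [0.0, 0.135, 0.991, 1086.316], [0.0, 0.0, 0.0, 1.0]] ['image', 'mtx', 'pose']
side [[430.43082394966774, 0.0, 253.6243117135606], [0.0, 430.43082394966774, 191.75631976356965], [0.0, 0.0, 1.0]] [[-0.954, 0.203, -0.22, 284.97], [-0.299, -0.652, 0.697, 806.147], [-0.002, 0.731, 0.683, 798.532], [0.0, 0.0, 0.0, 1.0]] ['image', 'mtx', 'pose']
```

View pics/top0.png

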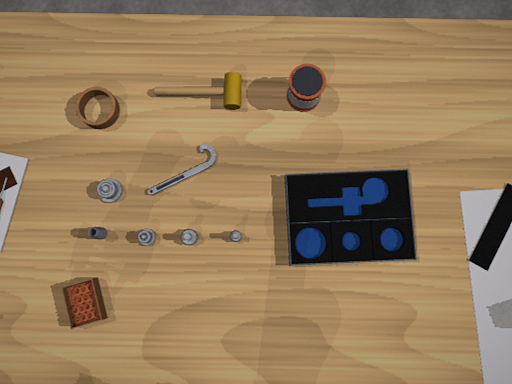

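View pics/side0.png

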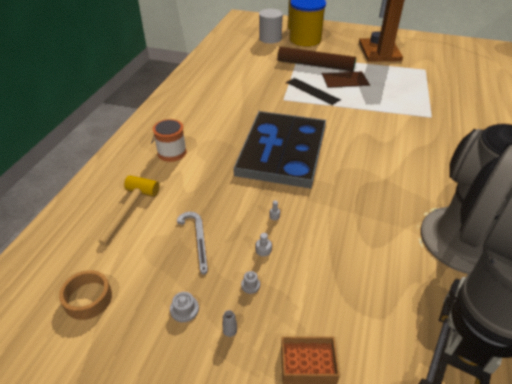

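Top view: the tray is at right (285–415, 170–265), with the wide well at (311,243), narrow at (351,241) and middle at (391,239). The spanner lies at (150,191)–(210,150), the large lower die at (110,190), the cutter at (97,233), and the other dies at (147,237), (188,237) and (235,236). Next I'll segment and measure them.

```bash
cat > h.py <<'E'
import numpy as np, cv2
from plant import *
def ray(c,px,z):
    "pixel(s) -> world xy on plane z"
    px=np.atleast_2d(np.asarray(px,float)); K=c["mtx"]; P=c["pose"]
    d=np.c_[(px-K[:2,2])/np.diag(K)[:2],np.ones(len(px))]*[1,-1,-1]@P[:3,:3].T
    o=P[:3,3]; return (o+d*((z-o[2])/d[:,2])[:,None])[:,:2]
def proj(c,p):
    p=np.atleast_2d(p); P=c["pose"]; q=(p-P[:3,3])@P[:3,:3]*[1,-1,-1]
    return (q[:,:2]/q[:,2:])*np.diag(c["mtx"])[:2]+c["mtx"][:2,2]
def blue(im):
    h=cv2.cvtColor(im,cv2.COLOR_RGB2HSV); return cv2.inRange(h,(100,120,50),(130,255,255))
def grey(im):
    h=cv2.cvtColor(im,cv2.COLOR_RGB2HSV); return cv2.inRange(h,(0,0,30),(180,70,255))
def blobs(m,amin):
    n,l,s,c=cv2.connectedComponentsWithStats(m); return [(s[i],c[i],l==i) for i in range(1,n) if s[i][4]>=amin]
E
python3 - <<'E'
from h import *
c=capture("top"); im=c["image"]
for s,ce,_ in blobs(blue(im),30): print("blue",s,ce.round(1),ray(c,ce,15).round(1))
g=grey(im)
for s,ce,_ in blobs(g,20): 
    if 80<ce[0]<270 and 130<ce[1]<260: print("grey",s,ce.round(1),ray(c,ce,0).round(1))
a=cv2.resize(im[140:260,70:250],None,fx=4.4,fy=4.4,interpolation=cv2.INTER_CUBIC)
cv2.imwrite("pics/c1.png",cv2.cvtColor(a,cv2.COLOR_RGB2BGR))
E
```

```text
blue [ 307  177   82   39 1449] [355.5 196.9] [[ 564.3 -228.6]]
blue [295 227  31  32 766] [310.  242.6] [[ 450.5 -116.7]]
blue [380 228  23  23 421] [391.  238.9] [[ 462.7 -313.6]]
blue [342 232  18  19 267] [350.5 240.6] [[ 456.8 -215.1]]
grey [147 144  69  51 637] [186.3 171.4] [[624.4 192.7]]
grey [ 97 178  25  25 484] [109.1 190.1] [[573.6 383.7]]
grey [ 88 227  19  12 176] [ 97.6 232.5] [[467.3 405.6]]
grey [138 229  18  17 246] [146.4 236.8] [[458.8 284.7]]
grey [181 229  17  16 218] [188.8 236.8] [[460.5 180.1]]
grey [230 231  12  11 105] [235.3 236. ] [[464.3  65.6]]
```

View pics/c1.png

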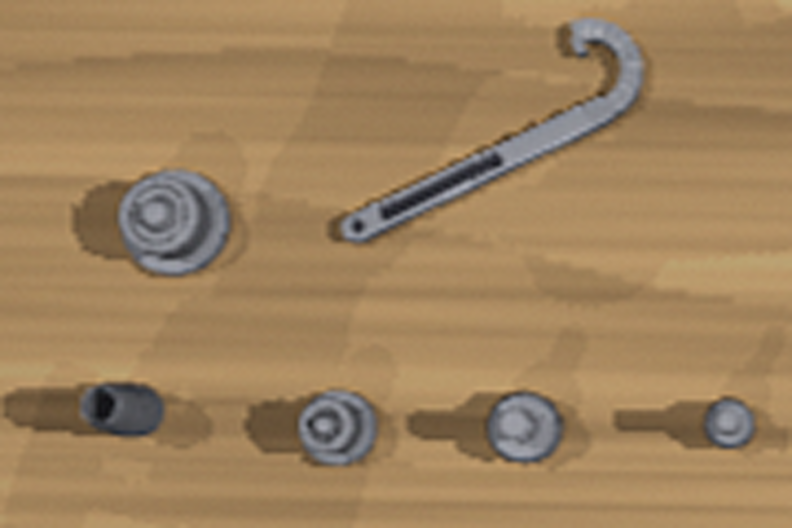

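The crop confirms the identities: lower die, flange about 25 px, at (109.5,190.5). Large upper die, head 17 px, at (189,237). Small upper die, 12 px. Small lower die, flange 18 px. The cutter is hollow, with its ring at (93,233) and its foot at about (102.5,233.5). The spanner's hook end is upper right.

Run:
```python
from h import *
c=capture("top"); im=c["image"]
B={}
for s,ce,m in blobs(grey(im),20):
    if 80<ce[0]<270 and 130<ce[1]<260: B[round(ce[0])]=(s,m)
for n,k,z,in (("lower",109,5),("lowS",146,5),("upper",189,18),("upS",235,18)):
    s,m=B[k]; (x,y),r=cv2.minEnclosingCircle(np.argwhere(m)[:,::-1].astype(np.float32)); print(n,(x,y),r,ray(c,(x,y),z).round(1))
print("cutter foot",ray(c,(102,233.2),12),"ring",ray(c,(93.2,232.7),60))
# spanner: bar line
s,m=B[186]; p=ray(c,np.argwhere(m)[:,::-1],8)
bar=p[np.argwhere(m)[:,1]<195]
mu=bar.mean(0); v=np.linalg.svd(bar-mu,full_matrices=False)[2][0]
if v[1]>0:v=-v
t=(p-mu)@v; n=np.array([-v[1],v[0]]); w=(p-mu)@n
print("spanner yaw",np.arctan2(v[1],v[0]),"len",np.ptp(t),"w",w.min(),w.max(),"origin from tail",mu+v*(t.min()+106),"from hook",mu+v*(t.max()-88))
bb=blobs(blue(im),1000)[0][2]; q=np.argwhere(bb)[:,::-1]; P=ray(c,q,20)
w_=np.array([ray(c,x,15)[0] for x in((310,242.6),(391,238.9))]); u=w_[1]-w_[0]; yaw=np.arctan2(u[1],u[0]); u/=np.linalg.norm(u); n=np.array([-u[1],u[0]])
a=(P@u);b=(P@n)
print("foam yaw",yaw,"x ext",a.min(),a.max(),np.ptp(a),"n ext",b.min(),b.max())
# bar rows left side; notch
k=a<a.min()+40; bm=b[k]; print("bar w",np.ptp(bm),(bm.min()+bm.max())/2)
for j in range(0,200,8):
    k=(a>=a.min()+j)&(a<a.min()+j+8)
    if k.any(): print(j,round(b[k].min(),1),round(b[k].max(),1),end="; ")
xo=a.min()+108.5; print("\norigin foam guess",u*xo+n*(bm.min()+bm.max())/2, "hookend", u*(a.max()-90.5)+n*(bm.min()+bm.max())/2)
c=capture("side"); cv2.imwrite("pics/s1.png",cv2.cvtColor(cv2.resize(c["image"][190:350,160:300],None,fx=3.7,fy=3.7,interpolation=2),4))
```

```text
lower (109.0, 190.0) 12.649210929870605 [[573.1 382.4]]
lowS (146.47311401367188, 236.78494262695312) 8.919163703918457 [[458.5 283.3]]
upper (188.8385772705078, 236.91732788085938) 8.423054695129395 [[459.3 177.3]]
upS (235.36363220214844, 236.0) 5.72448205947876 [[463.4  64.6]]
cutter foot [[465.14273768 390.4334697 ]] ring [[463.48631885 394.10194197]]
spanner yaw -1.094594046077539 len 196.19787959733657 w -9.082372116622388 54.83937178592846 origin from tail [615.36479801 191.34921877] from hook [616.37232205 189.39587036]
foam yaw -1.508988349679423 x ext 142.76139408178565 342.9340551690778 200.17266108729214 n ext 504.24627583300327 595.9616657736689
bar w 20.467064916163395 539.9410429267548
0 531.1 548.7; 8 530.8 548.3; 16 530.4 550.2; 24 530.0 550.1; 32 529.7 549.7; 40 529.3 549.3; 48 528.9 549.0; 56 531.1 548.6; 64 530.7 548.2; 72 530.3 550.2; 80 505.4 574.5; 88 505.0 574.4; 96 504.7 574.1; 104 504.4 573.7; 112 504.2 573.4; 120 506.0 573.0; 128 505.9 572.6; 136 529.9 584.5; 144 529.5 591.6; 152 529.2 593.9; 160 531.3 596.0; 168 531.2 595.8; 176 533.2 592.9; 184 537.8 590.1; 192 544.9 584.8; 
origin foam guess [ 554.43009519 -217.43019003] hookend [ 554.50252886 -218.60061191]
```

View pics/s1.png

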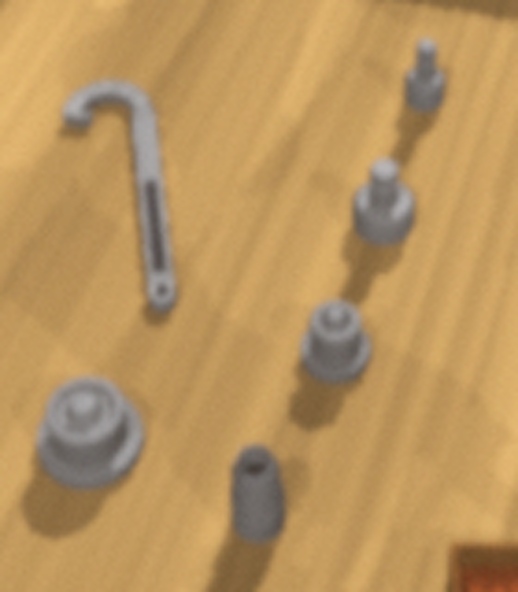

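```bash
python3 - <<'E'
from h import *
c=capture("side")
for n,p,z in(("cut",(229.7,313.8),60),("upper",(264,235.4),54),("lower",(183.5,298),42)): print(n,ray(c,p,z))
E
python3 -m inch '[0,0,-0.078,0,0,0.05,-1, 0,0,-0.078,0,0,0.05,-1, 0,0,0,-0.047,-0.0165,0,-1, 0,0,0,-0.047,-0.0165,0,-1, 0,0,0,-0.047,-0.0165,0,-1, 0,0,0,-0.047,-0.0165,0,-1, 0,0,0,-0.047,-0.0165,0,-1, 0,0,0,-0.047,-0.0165,0,-1, 0,0,0,-0.047,-0.0165,0,-1, 0,0,0,-0.047,-0.0165,0,-1]'
```

```text
cut [[463.59704545 395.23416812]]
upper [[458.31738161 178.89966492]]
lower [[569.9992226 379.2516353]]
time: 1.13
tool_pos: [424.6, 403.8, 157.7]
tcp_rot: [3.141, -0.0, 3.141]
contact_force: [0.2, 1.2, -0.4]
grip_width: 91.8
finger_force: 0.0
```

```bash
python3 -m inch '[0,0,0,-0.025,-0.0065,0,-1, 0,0,0,-0.0243,-0.0064,0,-1, 0,0,0,0,0,0.0405,-1, 0,0,0,0,0,0.0405,-1, 0,0,0,0,0,0.0405,-1, 0,0,0,0,0,0.0405,-1, 0,0,0,0,0,0,0.2, 0,0,0,0,0,0,0.6, 0,0,0,0,0,0,0.6,0,0,0,0,0,0,0.6]'
```

```text
time: 1.97
tool_pos: [463.6, 395.4, 30.7]
tcp_rot: [3.139, 0.004, 3.141]
contact_force: [-0.8, 0.3, 0.2]
grip_width: 69.5
finger_force: 0.0
```

```bash
python3 -m inch '[0,0,0,0,0,0.003,1, 0,0,0,0,0,0,1, 0,0,0,0,0,0,1, 0,0,0,0,0,0,1, 0,0,0,0,0,0,1, 0,0,0,0,0,0,1, 0,0,0,0,0,0,1, 0,0,0,0,0,0,1, 0,0,0,0,0,0,1,0,0,0,0,0,0,1]'
```

```text
time: 2.8
tool_pos: [462.4, 394.7, 26.0]
tcp_rot: [3.141, 0.0, 3.141]
contact_force: [0.7, 0.6, 2.3]
grip_width: 28.6
finger_force: 30.0
```

```bash
python3 -m inch '[0,0,0,0,0,-0.05,1, 0,0,0,0,0,-0.05,1, 0,0,0,0,0,-0.05,1, 0,0,0,0,-0.0505,0,1, 0,0,0,0,-0.0505,0,1, 0,0,0,0,-0.0505,0,1, 0,0,0,0,-0.0505,0,1, 0,0,0,0,-0.0505,0,1, 0,0,0,0,-0.0505,0,1,0,0,0,0,-0.0505,0,1]' && python3 -m inch '[0,0,0,0.0009,-0.0505,0,1, 0,0,0,0.0009,-0.0505,0,1, 0,0,0,0.0009,-0.0505,0,1, 0,0,0,0.0009,-0.0505,0,1, 0,0,0,0.0009,-0.0505,0,1, 0,0,0,0.0009,-0.0505,0,1, 0,0,0,0.0009,-0.0505,0,1, 0,0,0,0.0009,-0.0505,0,1, 0,0,0,0,0,0.04,1, 0,0,0,0,0,0,1]'
```

```text
time: 3.63
tool_pos: [461.1, 109.7, 145.3]
tcp_rot: [-3.141, -0.001, 3.141]
contact_force: [1.6, -0.7, -0.7]
grip_width: 29.3
finger_force: 30.0
time: 4.47
tool_pos: [453.1, -212.6, 109.6]
tcp_rot: [3.138, -0.006, 3.137]
contact_force: [-2.3, 0.4, -3.1]
grip_width: 28.7
finger_force: 30.0
```

Run:
```python
from h import *
print(get_obs()["tool_pos"])
a=[]
for n in("side","top"):
    c=capture(n); q=proj(c,[456,-215,30])[0].astype(int); i=c["image"][max(q[1]-75,0):q[1]+75,q[0]-90:q[0]+90]; a.append(cv2.resize(i,(400,333),interpolation=2))
cv2.imwrite("pics/p1.png",cv2.cvtColor(np.hstack(a),4))
```

```text
[ 453.1426291  -212.60794869  109.56245214]
```

View pics/p1.png

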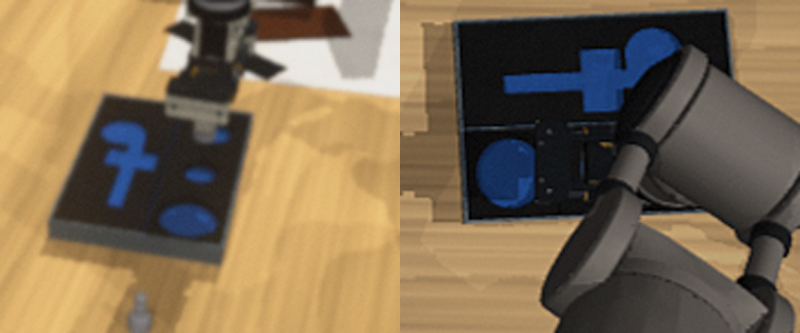

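The cutter is held upright between the fingers, above the narrow well. I'll lower it now.

```bash
python3 -m inch '[0,0,0,-0.005,-0.003,0.04,1, 0,0,0,0,0,0.025,1, 0,0,0,0,0,0.013,1, 0,0,0,0,0,0.004,1, 0,0,0,0,0,0,1, 0,0,0,0,0,0,1]'
```

```text
time: 5.07
tool_pos: [460.8, -213.9, 49.3]
tcp_rot: [-3.141, 0.001, -3.142]
contact_force: [-0.3, 0.1, -1.1]
grip_width: 29.2
finger_force: 30.0
```

```bash
python3 -m inch '[0,0,0,0.005,-0.0015,0.005,1, 0,0,0,0,0,0.003,1, 0,0,0,0,0,0.001,1, 0,0,0,0,0,0,1]'
```

```text
time: 5.4
tool_pos: [456.0, -215.2, 41.1]
tcp_rot: [-3.142, 0.0, 3.141]
contact_force: [-0.9, 0.2, -1.6]
grip_width: 29.2
finger_force: 30.0
```

```bash
python3 -m inch '[0,0,0,0,0,0,0, 0,0,0,0,0,0,0, 0,0,0,0,0,0,0, 0,0,0,0,0,-0.02,0, 0,0,0,0,0,-0.045,0, 0,0,0,0,0,-0.045,0, 0,0,0,0,0,-0.02,-1, 0,0,0,-0.0096,0.0497,0,-1, 0,0,0,-0.0096,0.0497,0,-1, 0,0,0,-0.0096,0.0497,0,-1]' && python3 -m inch '[0,0,0,-0.0096,0.0497,0,-1, 0,0,0,-0.0096,0.0497,0,-1, 0,0,0,-0.0096,0.0497,0,-1, 0,0,0,-0.0096,0.0497,0,-1, 0,0,0,-0.0096,0.0497,0,-1, 0,0,0,-0.0096,0.0497,0,-1, 0,0,0,-0.0096,0.0497,0,-1, 0,0,0,-0.0096,0.0497,0,-1, 0,0,0,-0.0096,0.0497,0,-1, 0,0,0,-0.0096,0.0497,0,-1]' && python3 -m inch '[0,0,0,-0.0096,0.0497,0,-1, 0,0,0,-0.0096,0.0497,0,-1, 0,0,0,0,0,0.03,-1, 0,0,0,0,0,0.03,-1,0,0,0,0,0,0,-1,0,0,0,0,0,0,-1]'
python3 - <<'E'
from h import *
c=capture("top"); cv2.imwrite("pics/t2.png",cv2.cvtColor(c["image"],4))
E
```

```text
time: 6.23
tool_pos: [479.4, -95.2, 145.6]
tcp_rot: [-3.141, 0.002, 3.138]
contact_force: [1.4, 0.2, 0.2]
grip_width: 67.7
finger_force: 0.0
time: 7.07
tool_pos: [556.3, 303.8, 145.1]
tcp_rot: [3.141, 0.0, 3.141]
contact_force: [1.1, -0.5, 0.4]
grip_width: 91.5
finger_force: 0.0
time: 7.57
tool_pos: [570.7, 380.7, 95.6]
tcp_rot: [-3.14, -0.003, 3.141]
contact_force: [0.4, 0.7, 1.0]
grip_width: 91.8
finger_force: 0.0
```

View pics/t2.png

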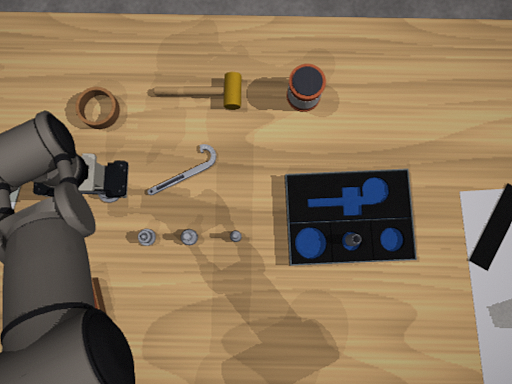

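The cutter stands in its well at (351,240), with its ring at (356,238) as perspective would have it. The gripper is over the lower die.

```bash
python3 -m inch '[0,0,0,-0.001,0,0.04,-1, 0,0,0,0,0,0.03,-1, 0,0,0,0,0,0.0158,-1, 0,0,0,0,0,0,-1, 0,0,0,0,0,0,-1]' && python3 -m inch '[0,0,0,0,0,0,1, 0,0,0,0,0,0,1, 0,0,0,0,0,0,1, 0,0,0,0,0,0,1, 0,0,0,0,0,0,1, 0,0,0,0,0,0,1, 0,0,0,0,0,0,1, 0,0,0,0,0,0,1, 0,0,0,0,0,0,1,0,0,0,0,0,0,1]'
```

```text
time: 8.03
tool_pos: [573.2, 381.1, 29.5]
tcp_rot: [3.141, 0.001, 3.14]
contact_force: [0.7, -0.0, -0.8]
grip_width: 91.7
finger_force: 0.0
time: 8.87
tool_pos: [572.5, 381.2, 28.3]
tcp_rot: [3.141, 0.0, 3.141]
contact_force: [0.1, 0.6, 0.1]
grip_width: 43.3
finger_force: 30.0
```

```bash
python3 -m inch '[0,0,0,0,0,-0.045,1, 0,0,0,0,0,-0.045,1, 0,0,0,0,0,-0.045,1, 0,0,0,0.0117,-0.0479,0,1, 0,0,0,0.0117,-0.0479,0,1, 0,0,0,0.0117,-0.0479,0,1, 0,0,0,0.0117,-0.0479,0,1, 0,0,0,0.0117,-0.0479,0,1, 0,0,0,0.0117,-0.0479,0,1, 0,0,0,0.0117,-0.0479,0,1]' && python3 -m inch '[0,0,0,0.0117,-0.0479,0,1, 0,0,0,0.0117,-0.0479,0,1, 0,0,0,0.0117,-0.0479,0,1, 0,0,0,0.0117,-0.0479,0,1, 0,0,0,0.0117,-0.0479,0,1, 0,0,0,0.0117,-0.0479,0,1, 0,0,0,0,0,0.03,1, 0,0,0,0,0,0.02,1, 0,0,0,0,0,0,1, 0,0,0,0,0,0,1]'
```

```text
time: 9.7
tool_pos: [505.3, 111.3, 135.6]
tcp_rot: [-3.141, -0.002, 3.141]
contact_force: [0.6, -1.1, -4.2]
grip_width: 42.7
finger_force: 30.0
time: 10.53
tool_pos: [449.6, -116.6, 95.6]
tcp_rot: [3.14, -0.003, 3.14]
contact_force: [-0.2, 0.1, -4.0]
grip_width: 43.2
finger_force: 30.0
```

```bash
python3 -m inch '[0,0,0,-0.001,0,0.03,1, 0,0,0,0,0,0.02,1, 0,0,0,0,0,0.011,1, 0,0,0,0,0,0.003,1, 0,0,0,0,0,0,1, 0,0,0,0,0,0,1, 0,0,0,0,0,0,1]'
```

```text
time: 11.12
tool_pos: [452.0, -117.1, 46.1]
tcp_rot: [-3.141, 0.002, 3.141]
contact_force: [-0.0, -0.4, -4.6]
grip_width: 43.2
finger_force: 30.0
```

```bash
python3 -m inch '[0,0,0,0.001,0,0.0025,1, 0,0,0,0,0,0.001,1, 0,0,0,0,0,0,1, 0,0,0,0,0,0,-0.3, 0,0,0,0,0,0,-0.3, 0,0,0,0,0,0,-0.3, 0,0,0,0,0,0,-0.3, 0,0,0,0,0,-0.02,-0.3, 0,0,0,0,0,-0.045,-0.3, 0,0,0,0,0,-0.045,-0.3]' && python3 -m inch '[0,0,0,-0.001,0.046,0,-0.3, 0,0,0,-0.001,0.046,0,-0.3, 0,0,0,-0.001,0.046,0,-0.3, 0,0,0,-0.001,0.046,0,-0.3, 0,0,0,-0.001,0.046,0,-0.3, 0,0,0,-0.001,0.046,0,-0.3, 0,0,0,-0.001,0.046,0,-0.3, 0,0,0,-0.001,0.046,0,-0.3, 0,0,0,0,0,0,-0.3, 0,0,0,0,0,0,-0.3]'
```

```text
time: 11.95
tool_pos: [449.4, -116.5, 130.3]
tcp_rot: [3.14, -0.004, 3.141]
contact_force: [1.0, -0.5, -0.2]
grip_width: 59.7
finger_force: 0.0
time: 12.78
tool_pos: [456.7, 179.2, 130.0]
tcp_rot: [-3.142, -0.0, -3.138]
contact_force: [0.3, -1.1, -0.1]
grip_width: 59.3
finger_force: 0.0
```

```bash
python3 -m inch '[0,0,0,-0.002,-0.001,0.045,-0.3, 0,0,0,0,0,0.04,-0.3, 0,0,0,0,0,0.02,-0.3, 0,0,0,0,0,0.008,-0.3, 0,0,0,0,0,0,-0.3, 0,0,0,0,0,0,-0.3]' && python3 -m inch '[0,0,0,0,0,0,1, 0,0,0,0,0,0,1, 0,0,0,0,0,0,1, 0,0,0,0,0,0,1, 0,0,0,0,0,0,1, 0,0,0,0,0,0,1, 0,0,0,0,0,0,1, 0,0,0,0,0,0,1, 0,0,0,0,0,0,1,0,0,0,0,0,0,1]'
```

```text
time: 13.28
tool_pos: [459.2, 176.1, 40.4]
tcp_rot: [3.141, 0.001, 3.14]
contact_force: [-0.4, 0.7, -0.2]
grip_width: 60.1
finger_force: 0.0
time: 14.12
tool_pos: [458.8, 176.8, 40.0]
tcp_rot: [3.141, 0.0, 3.141]
contact_force: [0.7, 1.6, 1.2]
grip_width: 17.1
finger_force: 30.0
```

```bash
python3 -m inch '[0,0,0,0,0,-0.04,1, 0,0,0,0,0,-0.04,1, 0,0,0,0,0,-0.04,1, 0,0,0,-0.0004,-0.0472,0,1, 0,0,0,-0.0004,-0.0472,0,1, 0,0,0,-0.0004,-0.0472,0,1, 0,0,0,-0.0004,-0.0472,0,1, 0,0,0,-0.0004,-0.0472,0,1, 0,0,0,-0.0004,-0.0472,0,1, 0,0,0,-0.0004,-0.0472,0,1]' && python3 -m inch '[0,0,0,-0.0004,-0.0472,0,1, 0,0,0,-0.0004,-0.0472,0,1, 0,0,0,-0.0004,-0.0472,0,1, 0,0,0,-0.0004,-0.0472,0,1, 0,0,0,-0.0004,-0.0472,0,1, 0,0,0,-0.0004,-0.0472,0,1, 0,0,0,0,0,0.03,1, 0,0,0,0,0,0.02,1, 0,0,0,0,0,0,1, 0,0,0,0,0,0,1]'
```

```text
time: 14.95
tool_pos: [459.7, -89.3, 135.4]
tcp_rot: [3.141, -0.001, 3.141]
contact_force: [0.7, 0.1, -3.5]
grip_width: 17.1
finger_force: 30.0
time: 15.78
tool_pos: [461.5, -313.5, 94.7]
tcp_rot: [3.139, -0.003, 3.141]
contact_force: [0.2, 1.4, -3.4]
grip_width: 17.2
finger_force: 30.0
```

```bash
python3 -m inch '[0,0,0,0,0,0.025,1, 0,0,0,0,0,0.015,1, 0,0,0,0,0,0.006,1, 0,0,0,0,0,0.002,1, 0,0,0,0,0,0,1, 0,0,0,0,0,0,1, 0,0,0,0,0,0,1]'
```

```text
time: 16.37
tool_pos: [463.0, -314.5, 58.5]
tcp_rot: [-3.14, 0.001, 3.141]
contact_force: [0.4, 0.8, -4.1]
grip_width: 17.0
finger_force: 30.0
```

```bash
python3 -m inch '[0,0,0,0,0,0.003,1, 0,0,0,0,0,0.001,1, 0,0,0,0,0,0,1, 0,0,0,0,0,0,0.3, 0,0,0,0,0,0,0.3, 0,0,0,0,0,0,0.3, 0,0,0,0,0,-0.02,0.3, 0,0,0,0,0,-0.045,0.3, 0,0,0,0,0,-0.045,0.3, 0,0,0,0,0,-0.02,0.3]' && python3 -m inch '[0,0,0,-0.0147,0.0485,0,-0.1, 0,0,0,-0.0147,0.0485,0,-0.1, 0,0,0,-0.0147,0.0485,0,-0.1, 0,0,0,-0.0147,0.0485,0,-0.1, 0,0,0,-0.0147,0.0485,0,-0.1, 0,0,0,-0.0147,0.0485,0,-0.1, 0,0,0,-0.0147,0.0485,0,-0.1, 0,0,0,-0.0147,0.0485,0,-0.1, 0,0,0,-0.0147,0.0485,0,-0.1, 0,0,0,-0.0147,0.0485,0,-0.1]' && python3 -m inch '[0,0,0,-0.0147,0.0485,0,-0.1, 0,0,0,-0.0147,0.0485,0,-0.1, 0,0,0,-0.0147,0.0485,0,-0.1,0,0,0,0,0,0,-0.1]'  && python3 -m inch '[0,0,0.073,0,0,0.008,-0.1, 0,0,0.073,0,0,0.008,-0.1, 0,0,0.073,0,0,0.008,-0.1, 0,0,0.073,0,0,0.008,-0.1, 0,0,0.073,0,0,0.008,-0.1, 0,0,0.073,0,0,0.008,-0.1, 0,0,0.073,0,0,0.008,-0.1, 0,0,0.073,0,0,0.008,-0.1, 0,0,0.073,0,0,0.008,-0.1, 0,0,0.073,0,0,0.008,-0.1]'
python3 - <<'E'
from h import *
print(get_obs()["tool_pos"],get_obs()["tcp_rot"])
c=capture("top"); a=c["image"][140:290,0:440].copy(); 
for s,ce,_ in blobs(grey(c["image"]),50): print(s,ce.round(1))
s=capture("side"); b=s["image"][80:300,150:340]
cv2.imwrite("pics/t3.png",cv2.cvtColor(a,4)); cv2.imwrite("pics/t3.png",cv2.cvtColor(np.hstack([cv2.resize(c["image"][150:280,270:430],(485,394),interpolation=2),cv2.resize(b,(315,394),interpolation=2)]),4))
E
```

```text
time: 17.2
tool_pos: [463.7, -315.4, 162.5]
tcp_rot: [-3.138, 0.004, 3.141]
contact_force: [-0.3, -0.4, 0.7]
grip_width: 32.0
finger_force: 0.0
time: 18.03
tool_pos: [580.6, 75.7, 158.4]
tcp_rot: [-3.142, 0.0, 3.141]
contact_force: [1.2, -1.0, -1.0]
grip_width: 50.1
finger_force: 0.0
time: 18.37
tool_pos: [616.4, 197.2, 157.8]
tcp_rot: [3.139, 0.001, -3.137]
contact_force: [-1.6, -0.1, -0.5]
grip_width: 50.6
finger_force: 0.0
time: 19.2
tool_pos: [615.7, 190.0, 93.8]
tcp_rot: [-3.141, -0.0, 2.04]
contact_force: [-0.1, -0.4, 0.6]
grip_width: 50.5
finger_force: 0.0
[615.66193497 189.95267137  93.7971382 ] [-3.14141226e+00 -9.43963845e-05  2.04035599e+00]
[   0    0  512   20 7936] [277.8   7.4]
[292  67  30  29 643] [306.9  80.5]
[288  85  33  24 255] [301.3 100.9]
[    0    94   206   290 30047] [127.  269.3]
[197 144  19  28 253] [206.8 157.1]
[   0  152   29  101 1253] [  9.8 190.2]
[ 285  169  132   97 1114] [348.  214.6]
[ 459  188   53  196 6445] [489.8 286.8]
[230 231  12  11 105] [235.4 235.9]
[299 230  25  25 489] [310.7 242.4]
[384 230  19  17 244] [393.3 238.3]
[346 234  16  12 157] [353.2 239.3]
[195 338  10  46 147] [198.5 360.5]
```

View pics/t3.png

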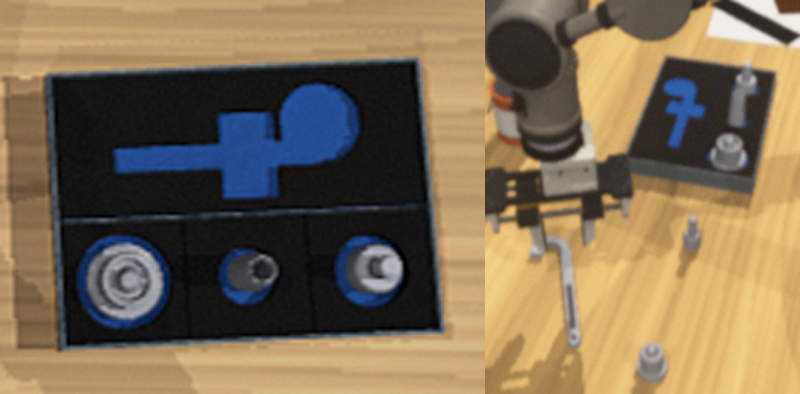

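All three parts stand in their wells: lower die at (311,242), cutter at (353,239), upper die at (393,238). The side view shows the open jaws straddling the spanner bar. I'll grasp it now.

```bash
python3 -m inch '[0,0,0,0,0,0.04,-0.1, 0,0,0,0,0,0.035,-0.1, 0,0,0,0,0,0.017,-0.1, 0,0,0,0,0,0.006,-0.1, 0,0,0,0,0,0,-0.1, 0,0,0,0,0,0,-0.1,0,0,0,0,0,0,-0.1]'
```

```text
time: 19.88
tool_pos: [616.9, 190.3, 17.6]
tcp_rot: [3.139, 0.001, 2.047]
contact_force: [0.0, 0.0, 0.1]
grip_width: 50.1
finger_force: 0.0
```

```bash
python3 -m inch '[0,0,0,0,0,0.0035,1, 0,0,0,0,0,0,1, 0,0,0,0,0,0,1, 0,0,0,0,0,0,1, 0,0,0,0,0,0,1, 0,0,0,0,0,0,1, 0,0,0,0,0,0,1, 0,0,0,0,0,0,1, 0,0,0,0,0,0,1,0,0,0,0,0,0,1]'
```

```text
time: 20.72
tool_pos: [615.8, 190.1, 13.3]
tcp_rot: [3.141, 0.0, 2.046]
contact_force: [1.0, 0.4, 1.5]
grip_width: 15.4
finger_force: 30.0
```

```bash
python3 -m inch '[0,0,0,0,0,-0.04,1, 0,0,0,0,0,-0.04,1, 0,0,0,0,0,-0.04,1, 0,0,0.0689,0,0,0,1, 0,0,0.0689,0,0,0,1, 0,0,0.0689,0,0,0,1, 0,0,0.0689,0,0,0,1, 0,0,0,0,0,0,1,0,0,0,0,0,0,1]' && python3 -m inch '[0,0,0,-0.0504,-0.0109,0,1, 0,0,0,-0.0504,-0.0109,0,1, 0,0,0,-0.0504,-0.0109,0,1, 0,0,0,-0.0504,-0.0109,0,1, 0,0,0,-0.0504,-0.0109,0,1, 0,0,0,-0.0504,-0.0109,0,1, 0,0,0,-0.0504,-0.0109,0,1, 0,0,0,-0.0504,-0.0109,0,1, 0,0,0,-0.0504,-0.0109,0,1, 0,0,0,-0.0504,-0.0109,0,1]' && python3 -m inch '[0,0,0,0,0,0.02,1, 0,0,0,0,0,0.02,1, 0,0,0,0,0,0,1, 0,0,0,0,0,0,1,0,0,0,0,0,0,1]'
python3 - <<'E'
from h import *
print(get_obs()["tool_pos"],get_obs()["tcp_rot"])
a=[]
for n in("side","top"):
    c=capture(n); q=proj(c,[554,-218,60])[0].astype(int); y=max(q[1]-50,0); i=c["image"][y:y+120,q[0]-80:q[0]+80]; print(n,y,q[0]-80); a.append(cv2.resize(i,None,fx=2.5,fy=2.5,interpolation=2))
cv2.imwrite("pics/p4.png",cv2.cvtColor(np.hstack(a),4))
E
```

```text
time: 21.47
tool_pos: [615.3, 190.0, 108.4]
tcp_rot: [-3.14, 0.0, 1.635]
contact_force: [0.1, -0.1, -2.1]
grip_width: 15.7
finger_force: 30.0
time: 22.3
tool_pos: [552.7, -219.6, 108.9]
tcp_rot: [-3.141, -0.0, 1.636]
contact_force: [0.4, 0.1, -2.8]
grip_width: 15.6
finger_force: 30.0
time: 22.72
tool_pos: [553.9, -217.4, 77.6]
tcp_rot: [3.141, 0.0, 1.634]
contact_force: [0.5, 0.0, -2.6]
grip_width: 15.7
finger_force: 30.0
[ 553.92037682 -217.43204114   77.6443389 ] [3.14108595e+00 2.32036975e-04 1.63447114e+00]
side 80 190
top 148 275
```

View pics/p4.png

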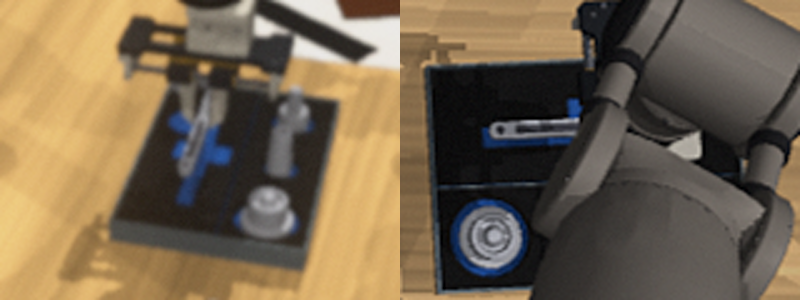

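The spanner hangs level over the pocket, with its tail visible in the top view at about (311,200), right of the pocket's left end. Next I'll measure tail and pocket offsets in the same image.

Run:
```python
from h import *
c=capture("top"); im=c["image"]; o=get_obs()
zt=o["tool_pos"][2]-13.3+10
u=np.array([np.cos(-1.509),np.sin(-1.509)]); n=np.array([-u[1],u[0]])
g=cv2.cvtColor(im,6); m=np.zeros_like(g); m[192:210,305:345]=((g[192:210,305:345]>75)&(blue(im)[192:210,305:345]==0))*255
m=cv2.morphologyEx(m,cv2.MORPH_CLOSE,np.ones((5,5),np.uint8))
s,ce,k=max(blobs(m,10),key=lambda b:b[0][4]); print(s)
q=np.argwhere(k)[:,::-1]; P=ray(c,q,zt-1); t=o["tool_pos"][:2]
a=(P-t)@u; b=(P-t)@n
sel=(a<-62)&(a>-98)
print("tail a",a.min()-1.2,"(want -106)  lateral by section",[((b[(a>=j)&(a<j+10)].min()+b[(a>=j)&(a<j+10)].max())/2).round(1) for j in(-100,-90,-80,-70)], "width",np.ptp(b[sel]))
# placed lower die flange in camera vs TCP at release (450.5,-116.7)
for s,ce,kk in blobs(grey(im),200):
    if 300<ce[0]<320 and 230<ce[1]<255: (x,y),r=cv2.minEnclosingCircle(np.argwhere(kk)[:,::-1].astype(np.float32)); print("lower die seen",ray(c,(x,y),23),r)
```

```text
[310 195  35   9 230]
tail a -109.25277820352352 (want -106)  lateral by section [np.float64(-1.3), np.float64(-1.7), np.float64(0.2), np.float64(-0.3)] width 16.174095180463265
lower die seen [[ 450.5737717  -117.46880539]] 12.569448471069336
```

```bash
python3 -m inch '[0,0,0,-0.0012,0.0006,0.025,1, 0,0,0,0,0,0.015,1, 0,0,0,0,0,0.006,1, 0,0,0,0,0,0,1, 0,0,0,0,0,0,1, 0,0,0,0,0,0,1]' && python3 -m inch '[0,0,0,0,0,0.0015,1, 0,0,0,0,0,0.0015,1, 0,0,0,0,0,0,1, 0,0,0,0,0,0,1]'
```

```text
time: 23.37
tool_pos: [554.5, -218.8, 40.9]
tcp_rot: [3.141, 0.0, 1.633]
contact_force: [-1.1, -0.7, -2.6]
grip_width: 15.9
finger_force: 30.0
time: 23.7
tool_pos: [554.1, -218.7, 38.0]
tcp_rot: [3.141, 0.0, 1.632]
contact_force: [-0.4, -0.7, -3.5]
grip_width: 15.2
finger_force: 30.0
```

```bash
python3 -m inch '[0,0,0,0,0,0.002,1, 0,0,0,0,0,0.001,1, 0,0,0,0,0,0,1, 0,0,0,0,0,0,1]' && python3 -m inch '[0,0,0,0,0,0.0015,1, 0,0,0,0,0,0.001,1, 0,0,0,0,0,0,1, 0,0,0,0,0,0,1]'
```

```text
time: 24.03
tool_pos: [554.0, -218.6, 35.4]
tcp_rot: [-3.141, -0.0, 1.632]
contact_force: [-0.7, -0.7, -2.8]
grip_width: 15.5
finger_force: 30.0
time: 24.37
tool_pos: [554.0, -218.6, 33.4]
tcp_rot: [-3.142, -0.0, 1.632]
contact_force: [-0.1, -0.6, -2.5]
grip_width: 15.6
finger_force: 30.0
```

```bash
python3 -m inch '[0,0,0,0,0,0,0.44, 0,0,0,0,0,0,0.44, 0,0,0,0,0,0,0.44, 0,0,0,0,0,0,0.44, 0,0,0,0,0,-0.015,0.44, 0,0,0,0,0,-0.04,0.44, 0,0,0,0,0,-0.045,0.44, 0,0,0,0.045,0,-0.02,0.44, 0,0,0,0.05,0,0,0.44, 0,0,0,0.05,0,0,0.44]' && python3 -m inch '[0,0,0,0.05,0,0,0.44, 0,0,0,0.05,0,0,0.44, 0,0,0,0.05,0,0,0.44, 0,0,0,0.05,0,0,0.44, 0,0,0,0.05,0,0,0.44, 0,0,0,0,0,0,0.44, 0,0,0,0,0,0,0.44]'
python3 - <<'E'
from h import *
a=[]
for n in("side","top"):
    c=capture(n); q=proj(c,[510,-218,30])[0].astype(int); y=max(q[1]-60,0); i=c["image"][y:y+120,q[0]-75:q[0]+75]; a.append(cv2.resize(i,None,fx=2.6,fy=2.6,interpolation=2)); print(n,y,q[0]-75)
cv2.imwrite("pics/p5.png",cv2.cvtColor(np.hstack(a),4))
for s,ce,_ in blobs(grey(c["image"]),50):
    if 130<ce[0]<270 and 220<ce[1]<250: print(ce)
E
```

```text
time: 25.2
tool_pos: [547.6, -102.5, 132.2]
tcp_rot: [3.137, 0.002, 1.63]
contact_force: [0.8, 0.2, 0.2]
grip_width: 25.6
finger_force: 0.0
time: 25.78
tool_pos: [534.4, 98.8, 130.5]
tcp_rot: [3.14, 0.0, 1.637]
contact_force: [-0.3, 0.0, 0.2]
grip_width: 25.7
finger_force: 0.0
side 80 209
top 158 277
```

View pics/p5.png

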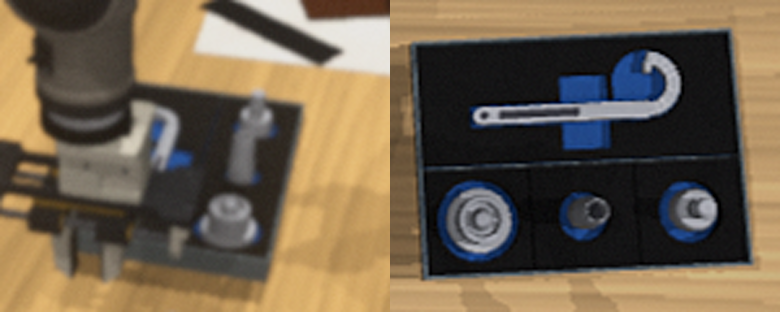

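The spanner lies in its pocket, with blue showing round the tail (470,117) and inside the hook, and the three dies are in their wells. I'll press down with shut fingers to make sure it's home.

```bash
python3 -m inch '[0,0,0,-0.05,0,0,1, 0,0,0,-0.05,0,0,1, 0,0,0,-0.05,0,0,1, 0,0,0,-0.05,0,0,1, 0,0,0,-0.05,0,0,1, 0,0,0,-0.05,0,0,1, 0,0,0,-0.05,0,0,1, 0,0,0,-0.045,0,0.04,1, 0,0,0,0,0,0.03,1, 0,0,0,0,0,0,1]' && python3 -m inch '[0,0,0,0,0,0.015,1, 0,0,0,0,0,0.01,1, 0,0,0,0,0,0.007,1, 0,0,0,0,0,0,1, 0,0,0,0,0,0,1, 0,0,0,0,0,0,1]'
```

```text
time: 26.72
tool_pos: [550.1, -216.6, 73.4]
tcp_rot: [-3.135, -0.004, 1.626]
contact_force: [-1.7, 0.5, -0.9]
grip_width: 0.5
finger_force: 0.0
time: 27.22
tool_pos: [554.2, -213.7, 53.1]
tcp_rot: [3.14, 0.001, 1.633]
contact_force: [-0.7, 0.1, 0.4]
grip_width: 0.7
finger_force: 0.0
```

Above it by about 12 mm; pressing gently.

```bash
python3 -m inch '[0,0,0,-0.006,0,0.006,1, 0,0,0,0,0,0.005,1, 0,0,0,0,0,0.002,1, 0,0,0,0,0,0,1, 0,0,0,0,0,0,1]' && python3 -m inch '[0,0,0,0,0,0.0015,1, 0,0,0,0,0,0.0015,1, 0,0,0,0,0,0,1, 0,0,0,0,0,0,1]'
```

```text
time: 27.63
tool_pos: [553.9, -218.6, 41.6]
tcp_rot: [-3.141, -0.0, 1.632]
contact_force: [-0.2, 0.3, 0.2]
grip_width: 0.5
finger_force: 0.0
time: 27.97
tool_pos: [554.1, -218.6, 41.2]
tcp_rot: [3.141, 0.0, 1.633]
contact_force: [-5.0, 1.6, 13.9]
grip_width: 0.7
finger_force: 7.0
```

```bash
python3 -m inch '[0,0,0,0,0,-0.02,1, 0,0,0,0,0,-0.045,1, 0,0,0,0,0,-0.045,1, 0,0,0,0.05,0,0,1, 0,0,0,0.05,0,0,1, 0,0,0,0.05,0,0,1, 0,0,0,0.05,0,0,1, 0,0,0,0.05,0,0,1, 0,0,0,0.05,0,0,1, 0,0,0,0.05,0,0,1]' && python3 -m inch '[0,0,0,0,0,0,1, 0,0,0,0,0,0,1]'
python3 - <<'E'
from h import *
c=capture("top"); cv2.imwrite("pics/f.png",cv2.cvtColor(cv2.resize(c["image"][140:280,80:430],None,fx=2.2,fy=2.2,interpolation=2),4))
E
```

```text
time: 28.8
tool_pos: [536.3, 62.8, 127.5]
tcp_rot: [3.141, -0.0, 1.632]
contact_force: [0.8, 0.7, 0.2]
grip_width: 0.5
finger_force: 0.0
time: 28.97
tool_pos: [536.4, 62.9, 127.4]
tcp_rot: [3.142, -0.0, 1.637]
contact_force: [0.8, 0.2, -0.1]
grip_width: 0.5
finger_force: 0.0
```

View pics/f.png

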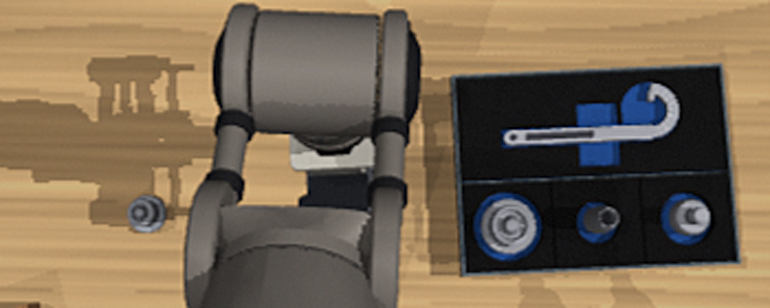

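Spanner and all three dies are seated and the arm is clear, with the small lower die still at (146,213) in the crop.

```bash
python3 -c "from plant import *; print(close_job())"
```

```text
the job is handed in; nothing more can be done
None
```

Job handed in at about 29 s: the cutter and both large dies stand in their own wells, the spanner is pressed home in its pocket, and the small dies were not moved; the hand-in returned no verdict.

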